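# Push the loaf into the bread bin and roll its door shut

### The job

The loaf is sticking out of the bread bin. With the fingertips, and only by pushing, first push the loaf along the bin floor until it is wholly inside while the roll-top door is still up, then push the door by its lip down to fully shut. Do not grip or lift anything or force the door, leave everything else on the counter where it is, and finish with the hand clear.

Things in the scene. Friction and masses are not known exactly. Their poses are not given: they have to be found in the camera images.
- bin: White enamel bread bin, fixed, 330 deep (x), 300 wide (y), 195 mm high. Origin: centre of its underside; open front faces its -x. Floor 12 mm thick, level, no sill, front edge at x = -165 mm. Sides 6 mm thick: half-discs of radius 165 mm about an axis along y at x = 0, z = 30 mm. A fixed shell (outer radius 164 mm about that axis) roofs the rear half.
- shutter (a joint): Roll-top door: curved slatted white sheet, 284 mm wide, outer radius 157 mm, turning about the bin's axis (along bin y, at bin x = 0, z = 30 mm). Rad: 0 fully shut (lower edge 3 mm above the bin floor, in front), grows as it rolls up and back to 1.3 (end stop). Starts at 1.1 to 1.27; stays where left; 3 to 5 N at the lip move it.
- lip (a point): Centre of the door's pull lip: steel ridge standing radially out of the door, 80 long (bin y, centred), 10 mm thick, from radius 157 to 185 mm (this point: 170). Its angle above the level line from the axis to the front is 0.35 rad + shutter value: upright when open, 88 mm above the counter in front when shut. Push its rear (upper) side forward, then down, to close.
- loaf_mid (a point): Centre of the loose brown loaf: 180 long (its x), 100 wide (y), 80 mm high, edges rounded 20 mm, 0.35 to 0.7 kg, lying on the bin floor (this point 52 mm above the counter). Its x axis points roughly into the bin; its -x end sticks out of the front.
- loaf_nose (a point): Middle of the loaf's protruding end face (90 mm from its centre, 52 mm above the counter). The loaf is wholly in, clear of the door, when this is at bin x greater than -150 mm; it may go up to 80 mm deeper.
- butter_dish: Green ceramic butter dish with domed cover, 100 x 150 mm, 86 mm high, beside the bin, left or right. Origin at the centre of its underside. Leave alone.
- jar: Empty glass jar with a steel screw lid, 80 mm across, 114 mm high, on the other side of the bin. Origin at the centre of its underside. Leave alone.
- board: Beech board 280 x 150 x 15 mm lying to the right of the bin's front. Origin at the centre of its underside. Leave alone.
- tongs: Steel toast tongs, 230 mm long, 20 mm high, lying on the board. Origin at mid-length on the underside. Leave alone.
Not all that is in view belongs to the job. What is shaped like the part that bears loaf_mid but red or yellow is not meant.

How it is judged:
On the way:
1. the loaf is wholly inside the bin while the door is still up (x of loaf_nose in the frame of bin above -0.15 m and value of joint shutter above 0.8 rad), for 0.2 s.
At the end, for the whole second after the job is handed in: The door is shut to within 0.05 rad (8 mm at the lip), the loaf lies flat on the bin floor with its nose behind bin x = -150 mm, and butter dish, jar, board and tongs are within 30 mm of where they began (value of joint shutter below 0.05 rad and x of loaf_nose in the frame of bin above -0.15 m and z of loaf_mid in the frame of bin between 0.045 and 0.065 m and angle between loaf_mid's own z axis and vertical below 0.1 rad and not (distance of butter_dish from where it was at the start of the episode above 0.03 m) and not (distance of jar from where it was at the start of the episode above 0.03 m) and not (distance of board from where it was at the start of the episode above 0.03 m) and not (distance of tongs from where it was at the start of the episode above 0.03 m)); the robot touches nothing.
It fails at once if the loaf is lifted more than 20 mm (height (world z) of loaf_mid above 0.072 m).
It fails at once if the loaf is tipped (angle between loaf_mid's own z axis and vertical above 0.35 rad).
It fails at once if the door is forced or gripped hard (over 60 N) (contact force between the fingers and bin above 60 N).
It fails at once if a bystander is moved more than 30 mm (distance of any of butter_dish, jar, board, tongs from where it was at the start of the episode above 0.03 m).
It also fails if it takes over 64 s, if anything falls off the work surface, if the arm or the gripper's body presses on something with over 40 N, if the wrist force passes 120 N, or if a joint passes its speed limit or range.

### The arm

A 6-joint arm with a two-finger parallel gripper is mounted at the origin on the work surface. World frame = base frame: x ahead of the robot, y to its left, z up, the work surface at z = 0. Lengths are in m, angles in rad, forces in N, time in s.
With the tool pointing down it reaches from about 0.325 to 0.925 m from the base axis. Payload 3.1 kg.
Tool frame: the origin (TCP) lies at the very end of the fingers, on their centre line; the grasp point (between the pads) lies 19 mm behind it (bot.pinch_z is the distance from the TCP to the grasp point, in m); z points along the fingers, x is the direction in which the jaws open and shut, and the axes are right-handed (so a half turn about z gives the same grasp; the last joint's range is limited). The gripper opens to 85 mm and grips with 20 to 120 N. Pads are 22 mm wide; open, the fingers measure 114 mm over their backs; the gripper's body (76 mm by 85 mm) begins 54 mm behind the grasp point. The pads swing forward as they close: fully open they stand 13 mm farther back than shut.
Start: joints at [1.117, 0.217, 1.613, -0, 1.311, -0.112], TCP at [0.209, 0.589, 0.231] pointing down, gripper open.
Joint ranges: [-2.75, 2.75], [-0.78, 2.1], [0.31, 2.55], [-1.13, 4.27], [0.13, 2.63], [-2.58, 2.58]. Speed limits (rad/s): [2.79, 2.79, 3.14, 3.14, 3.14, 3.14].

### API

Orientations are given as a rotation vector (axis times angle).
In Python, from rig import monitor, eyes, job, bot gives the robot as it stands.
- The arm moves only by the tool move_arm, never from a script. Its arguments are lists of equal length, an entry for each row: "linear": the shift along the tool's x, y, z as a fraction of full scale, a list of three; "spin": the turn about the tool's z as a fraction of full scale; "claw": the closure, from 0 (fully open) to 1 (shut). A call has 1 to 12 rows; each row is the pose to reach, as a shift and turn from the pose measured when the call began, along the tool's axes at that moment; what a row does not reach only later rows make up. Full scale, the value 1, is 0.6 m for a shift and pi/2 rad for a turn. A row lasts 1/8 s, in which the tool goes at most 62.5 mm and 10.7 degrees, less where a joint would pass 70% of its speed; a pose out of reach is approached as far as the arm can. A call with a number of a shift or a turn outside -1 to 1 is refused whole. A call with a gripper value outside its range is refused whole. The fingers move at their own pace and stop on an object; "newtons" is the grip in N (left out, the last holds). Time passes only in rows, so rows that repeat a pose let the fingers close. It gives the time, the measured TCP pose, the force and the opening at its end, in the units of the state.
- monitor.sense(): the state, without advancing time (a new reading comes with each control period).
- eyes.capture(name): name is "scene" or "top"; returns a dict with "frame" (400x640x3 uint8, blue, green, red), "z_map" (400x640 float32, m along the optical axis (not along the pixel's ray), 0 where there is no reading), "camera_matrix" (3x3 intrinsics, pixels), "k1" (the pictures are not rectified: a ray, as slopes to the right and down, at radius r is drawn at 1 + k1 r^2 times it, then the intrinsics apply), "camera_from_world" (4x4, takes a point from world to camera coordinates). Camera axes: x right, y up, looking along -z (the intrinsics and any distortion apply to the point x, -y, -z); pixel columns grow to the right and rows downward; lengths in m; the calibration is good to about 2 mm. A picture is of the moment at which its call begins.
- job.job_done(): hands the job in, once; it reports no verdict.
The state is a dict: "clock": time; "joints": joint angles; "dq": joint speeds; "tau": joint torques, N m; "tcp_pos": TCP position; "orientation": TCP orientation; "ft_force": force on the tool from outside, world axes, zero at the start; "moment": the same for the moment, N m; "gripper_width": finger opening in m.
Only numpy, scipy, OpenCV 4.12 (cv2) and the standard library are available. Lean on these libraries where they do the work, as an engineer would, in place of code of your own. Each camera call takes 0.05 s, during which the arm holds its last target. There are 200 camera calls.

## Working session

There is one attempt and no reset: what is moved stays moved. The work goes in short steps, Python scripts to look and compute and a tool call to move; the robot and the scene stay as the last step left them, time stands still between calls to the robot, and variables do not carry over. Pictures are saved under pics/ and viewed, about 8 in all and at most 12, crops included, and the job is handed in when it is done.

Besides the shell and the picture viewer there is one more tool, called after "Emit:" as name(argument=value, ...) on one line, values as JSON. move_arm: Moves the arm, as the interface text tells. Shift numbers are shares of 0.6 m and turn numbers shares of pi/2 rad, none past 1 either way. Its arguments: {"type":"object","properties":{"linear":{"type":"array","items":{"type":"array","items":{"type":"number"}}},"spin":{"type":"array","items":{"type":"number"}},"claw":{"type":"array","items":{"type":"number"}},"newtons":{"type":"number"}},"required":["linear","spin","claw"]}

```bash
mkdir -p pics; ls
cat > h.py <<'E'
import numpy as np, cv2
from rig import monitor, eyes, job, bot
def cloud(c):
    K=c["camera_matrix"];z=c["z_map"];H,W=z.shape
    u,v=np.meshgrid(np.arange(W),np.arange(H))
    p=np.stack([u,v],-1).reshape(-1,1,2).astype(float)
    n=cv2.undistortPoints(p,K,np.array([c["k1"],0,0,0.])).reshape(H,W,2)
    P=np.stack([n[...,0]*z,-n[...,1]*z,-z,np.ones_like(z)],-1)
    X=P@np.linalg.inv(c["camera_from_world"]).T
    X=X[...,:3]; X[z<=0]=np.nan
    return X
E
python3 - <<'E'
from h import *
for n in("scene","top"):
    c=eyes.capture(n); cv2.imwrite(f"pics/{n}0.png",c["frame"]); np.save(f"{n}0.npy",cloud(c)); np.save(f"{n}0f.npy",c["frame"])
    print(n,np.linalg.inv(c["camera_from_world"])[:3].round(3).tolist(),c["k1"])
print(monitor.sense())
E
```

```text
pics
scene [[0.853, -0.443, 0.277, 0.953], [0.522, 0.731, -0.44, -0.64], [-0.008, 0.52, 0.854, 1.243]] -0.03349514212241893
top [[0.025, 0.993, -0.118, 0.406], [-1.0, 0.023, -0.018, -0.073], [-0.015, 0.119, 0.993, 1.475]] -0.12709491746525
{'clock': 0.1, 'joints': array([ 1.11678877e+00,  2.17712453e-01,  1.61479227e+00, -8.04156110e-06,
        1.31130794e+00, -1.12177763e-01]), 'dq': array([ 0.00160979, -0.00120935, -0.00253172,  0.00060874, -0.00205418,
        0.00061476]), 'tau': array([-3.90018085e-04, -3.98081660e+01, -3.04968524e+01, -2.38302473e-04,
        4.28985455e-03,  9.26775925e-06]), 'tcp_pos': array([0.20914676, 0.58817698, 0.23006822]), 'orientation': array([ 2.56602378,  1.81062416, -0.0030495 ]), 'ft_force': array([-0.6793893, -0.8717405, -0.5707399]), 'moment': array([-0.01576922, -0.00848842,  0.01117935]), 'gripper_width': 0.08538158903651957}
```

View pics/scene0.png

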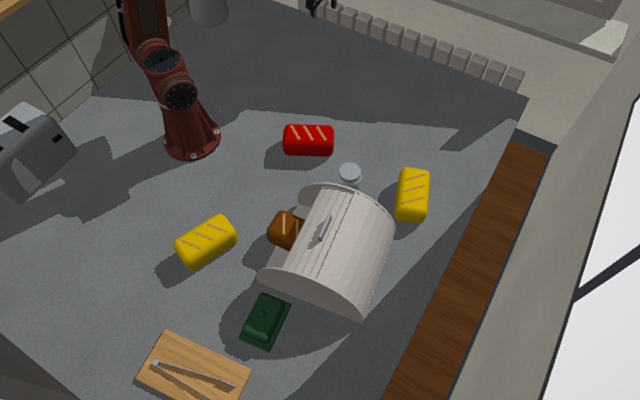

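View pics/top0.png

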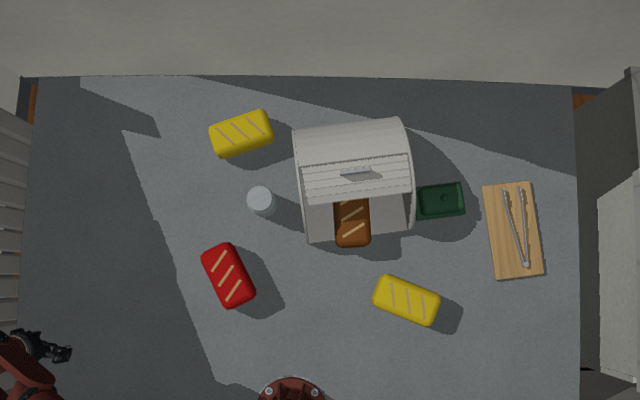

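```bash
cat > fit.py <<'E'
from h import *
from scipy.optimize import least_squares
P=np.vstack([np.load("top0.npy").reshape(-1,3),np.load("scene0.npy").reshape(-1,3)])
F=np.vstack([np.load("top0f.npy").reshape(-1,3),np.load("scene0f.npy").reshape(-1,3)]).astype(float)
hsv=cv2.cvtColor(F.astype(np.uint8)[None],cv2.COLOR_BGR2HSV)[0]
n=np.load("top0.npy").shape[0]*640; print("centre px",np.load("top0.npy")[180,355])
ok=np.isfinite(P[:,2]); c0=np.load("top0.npy")[150,355]
near=ok&(np.hypot(P[:,0]-c0[0],P[:,1]-c0[1])<0.3)
sh=near&(hsv[:,1]<45)&(P[:,2]>0.13)&(P[:,2]<0.2)
Q=P[sh]
def tob(p,X):
    x,y,a=p[:3];d=X[:,:2]-[x,y];c,s=np.cos(a),np.sin(a)
    return np.c_[d@[c,s],d@[-s,c],X[:,2]]
def res(p):
    b=tob(p,Q); r=np.hypot(b[:,0],b[:,2]-.03)
    m=(b[:,0]>.02)
    return np.r_[np.where(m,np.clip(r-.164,-.01,.01),0)]
best=None
for a in np.linspace(-.5,.5,9):
    s=least_squares(lambda q:res([q[0],c0[1],q[1]])if 1 else 0,[c0[0]-.08,a],loss="soft_l1",f_scale=.002)
    if best is None or s.cost<best.cost: best=s
x,a=best.x; b=tob([x,c0[1],a],Q); 
m=(abs(b[:,1])<.2)&(np.abs(np.hypot(b[:,0],b[:,2]-.03)-.164)<.006)
lo,hi=np.percentile(b[m,1],[.3,99.7]); dy=(lo+hi)/2; print("width",hi-lo,"cost",best.cost,len(Q))
p=np.array([x-np.sin(a)*dy,c0[1]+np.cos(a)*dy,a]); print("bin",p,np.degrees(a)); np.save("bin.npy",p)
B=tob(p,P)
inb=ok&(abs(B[:,1])<.2)&(abs(B[:,0])<.3)
# floor front edge check
for lbl,mm in(("top",np.arange(len(P))<n),("scene",np.arange(len(P))>=n)):
    r=np.hypot(B[:,0],B[:,2]-.03); th=np.arctan2(B[:,2]-.03,-B[:,0])
    lip=inb&mm&(r>.172)&(r<.19)&(abs(B[:,1])<.05)&(B[:,2]>.12)
    print(lbl,"lip n",lip.sum(),"ang",np.median(th[lip])if lip.any() else None, "r",np.percentile(r[lip],[5,95]) if lip.any() else None,"y",np.percentile(B[lip,1],[2,98])if lip.any() else None)
    br=inb&mm&(hsv[:,0]>5)&(hsv[:,0]<18)&(hsv[:,1]>100)&(B[:,2]>.03)&(B[:,2]<.1)
    L=B[br]; print(" loaf n",br.sum(),"x",np.percentile(L[:,0],[.5,99]),"y",np.percentile(L[:,1],[1,99]),"z",np.percentile(L[:,2],[1,99]))
    top=L[L[:,2]>.085]; print(" loaf top rect",cv2.minAreaRect((top[:,:2]*1000).astype(np.float32)))
    fr=inb&mm&(B[:,2]>.006)&(B[:,2]<.018)&(abs(B[:,1])<.13); print(" floor front x",np.percentile(B[fr,0],[1,5]) if fr.any() else None)
for nm,sel in(("green",(hsv[:,0]>40)&(hsv[:,0]<90)&(hsv[:,1]>80)&(P[:,2]>.01)),):
    L=B[ok&sel&(abs(B[:,1])<.4)&(abs(B[:,0])<.3)]; print(nm,np.percentile(L,[1,99],axis=0).round(3).tolist())
jj=ok&(np.arange(len(P))<n)&(P[:,2]>.1)&(P[:,2]<.12)&(B[:,1]>.16)&(B[:,1]<.35)&(abs(B[:,0])<.2); print("jar",np.percentile(B[jj],[2,98],axis=0).round(3).tolist())
E
python3 fit.py
```

```text
centre px [ 0.64561675 -0.15637094  0.18474604]
width 0.30158711263795734 cost 0.0188714075411556 16166
bin [ 0.67410854 -0.1538054   0.14639063] 8.387565170680142
top lip n 135 ang 1.5217610523282812 r [0.17588765 0.1878067 ] y [-0.03732027  0.03897306]
 loaf n 1502 x [-0.19318084 -0.06776709] y [-0.03257342  0.06506751] z [0.06119093 0.09707303]
 loaf top rect ((-126.07998657226562, 15.267887115478516), (90.79586029052734, 126.49846649169922), 86.65531158447266)
 floor front x [-0.25212792 -0.16031563]
scene lip n 121 ang 1.5193786925038948 r [0.17604095 0.18778648] y [-0.0387269   0.03719195]
 loaf n 926 x [-0.19106659 -0.10012004] y [-0.03555625  0.05636386] z [0.03776996 0.09681622]
 loaf top rect ((-144.04391479492188, 14.671367645263672), (89.43067932128906, 92.51985168457031), 88.01982116699219)
 floor front x [-0.28400028 -0.22952689]
green [[-0.133, -0.32, 0.01], [-0.043, -0.185, 0.083]]
jar [[-0.064, 0.23, 0.107], [-0.0, 0.292, 0.118]]
```

```bash
cat >> h.py <<'E'
from scipy.spatial.transform import Rotation as Ro
def go(pts):
    "bin-frame targets -> linear fractions from the current pose, and spin to align tool y with bin x"
    x,y,a=np.load("bin.npy"); s=monitor.sense(); R=Ro.from_rotvec(s["orientation"]).as_matrix()
    c,si=np.cos(a),np.sin(a); d=s["tcp_pos"]-[x,y,0]
    print("t",round(s["clock"],2),"tcp bin",np.round([c*d[0]+si*d[1],-si*d[0]+c*d[1],d[2]],4),"F",s["ft_force"].round(1))
    print("spin",-(a-np.arctan2(R[1,1],R[0,1]))/(np.pi/2))
    for p in pts:
        w=np.array([x+c*p[0]-si*p[1],y+si*p[0]+c*p[1],p[2]])
        print(p,"->",((w-s["tcp_pos"])@R/.6).round(4).tolist())
E
python3 -c "
from h import *
go([(-.235,.015,.26),(-.235,.015,.05)])"
```

```text
t 0.1 tcp bin [-0.3518  0.8019  0.2301] F [-0.7 -0.9 -0.6]
spin -0.31080962199290696
(-0.235, 0.015, 0.26) -> [-1.0671, 0.787, -0.0477]
(-0.235, 0.015, 0.05) -> [-1.0663, 0.7871, 0.3023]
```

Emit:
move_arm(linear=[[-0.1,0.08,-0.05],[-0.2,0.16,-0.05],[-0.28,0.22,-0.05],[-0.36,0.28,-0.05],[-0.44,0.34,-0.05],[-0.52,0.4,-0.05],[-0.6,0.46,-0.05],[-0.68,0.52,-0.05],[-0.76,0.57,-0.05],[-0.8,0.59,-0.05],[-0.8,0.59,-0.05]], spin=[-0.1,-0.2,-0.31,-0.31,-0.31,-0.31,-0.31,-0.31,-0.31,-0.31,-0.31], claw=[0.5,0.5,0.5,0.5,0.5,0.5,0.5,0.5,0.5,0.5,0.5])

```text
clock: 1.48
tcp_pos: [0.3817, 0.0151, 0.2607]
orientation: [2.061, 2.371, -0.004]
ft_force: [0.1, 0.1, -0.4]
gripper_width: 0.0427
```

```bash
python3 -c "
from h import *
go([(-.235,.015,.26),(-.235,.015,.05)]);print(monitor.sense()['gripper_width'])"
```

```text
t 1.48 tcp bin [-0.2646  0.2098  0.2607] F [ 0.1  0.1 -0.4]
spin -0.004362309988332869
(-0.235, 0.015, 0.26) -> [-0.3243, 0.0516, 0.0017]
(-0.235, 0.015, 0.05) -> [-0.3236, 0.0522, 0.3517]
0.04268908766737834
```

Emit:
move_arm(linear=[[-0.1,0.02,0],[-0.2,0.03,0],[-0.29,0.05,0],[-0.324,0.052,0],[-0.324,0.052,0.07],[-0.324,0.052,0.16],[-0.324,0.052,0.25],[-0.324,0.052,0.32],[-0.324,0.052,0.352],[-0.324,0.052,0.352]], spin=[0,0,0,0,0,0,0,0,0,0], claw=[0.5,0.5,0.5,0.5,0.5,0.5,0.5,0.5,0.5,0.5])

```text
clock: 2.72
tcp_pos: [0.4375, -0.1709, 0.0478]
orientation: [-2.056, -2.368, 0.005]
ft_force: [0.6, -0.5, 0.2]
gripper_width: 0.0429
```

```bash
python3 -c "
from h import *
go([(-.2,.015,.05),(-.137,.015,.05)])
c=eyes.capture('scene'); f=c['frame'][120:340,160:440]; cv2.imwrite('pics/s1.png',cv2.resize(f,None,fx=2.5,fy=2.5))"
```

```text
t 2.73 tcp bin [-0.2366  0.0176  0.0478] F [ 0.6 -0.5  0.2]
spin -0.003308656125618423
(-0.2, 0.015, 0.05) -> [-0.004, 0.061, -0.004]
(-0.137, 0.015, 0.05) -> [-0.0035, 0.166, -0.0047]
```

View pics/s1.png

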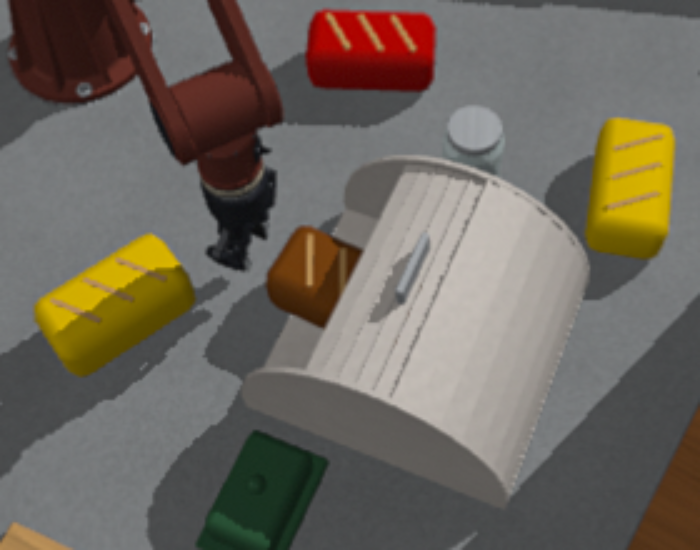

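The crop shows the fingers (crop 235,255) standing in front of the loaf's nose (285,280), clear of the yellow loaf; the door is still up. I'll push now.

Emit:
move_arm(linear=[[0,0.02,0],[0,0.035,0],[0,0.05,0],[0,0.065,0],[0,0.08,0],[0,0.095,0],[0,0.11,0],[0,0.125,0],[0,0.14,0],[0,0.152,0],[0,0.16,0],[0,0.164,0]], spin=[0,0,0,0,0,0,0,0,0,0,0,0], claw=[0.5,0.5,0.5,0.5,0.5,0.5,0.5,0.5,0.5,0.5,0.5,0.5])

```text
clock: 4.28
tcp_pos: [0.5364, -0.1581, 0.049]
orientation: [-2.058, -2.371, 0.005]
ft_force: [-2.9, -0.5, 1.0]
gripper_width: 0.0424
```

```bash
python3 -c "
from h import *
go([(-.135,.015,.05),(-.24,.015,.05)])
for n in ('top','scene'):
    c=eyes.capture(n); f=c['frame']; f=f[100:270,270:450] if n=='top' else f[120:340,200:420]
    cv2.imwrite('pics/%s2.png'%n,cv2.resize(f,None,fx=2.5,fy=2.5))"
```

```text
t 4.28 tcp bin [-0.1368  0.0159  0.049 ] F [-2.9 -0.5  1. ]
spin -0.003305013117229412
(-0.135, 0.015, 0.05) -> [-0.0014, 0.003, -0.0017]
(-0.24, 0.015, 0.05) -> [-0.0024, -0.172, -0.001]
```

View pics/scene2.png

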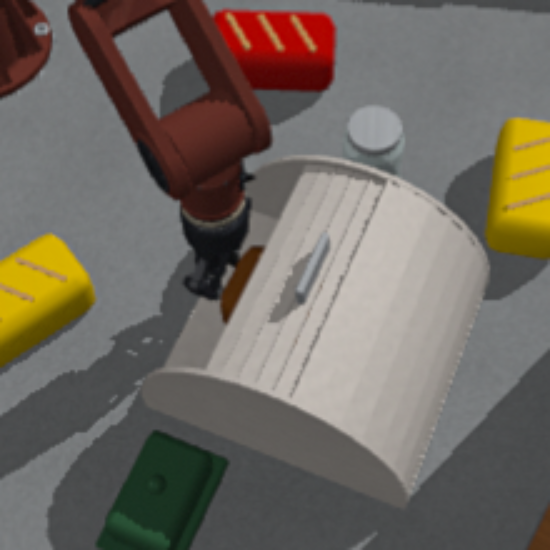

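The loaf (crop 245,285) has slid in ahead of the fingers, and the door lip is unmoved. I'll back off, rise and close the fingers.

Emit:
move_arm(linear=[[0,-0.06,0],[0,-0.12,0],[0,-0.175,0],[0,-0.175,-0.08],[0,-0.175,-0.18],[0,-0.175,-0.28],[0,-0.175,-0.36],[0,-0.175,-0.38]], spin=[0,0,0,0,0,0,0,0], claw=[0.5,0.5,0.5,0.5,1,1,1,1])

```text
clock: 5.38
tcp_pos: [0.4361, -0.1739, 0.2825]
orientation: [2.053, 2.365, 0.001]
ft_force: [0.4, -0.3, 0.3]
gripper_width: -0.0
```

```bash
cat > meas.py <<'E'
from h import *
x,y,a=np.load("bin.npy")
for n in("top","scene"):
    c=eyes.capture(n);P=cloud(c).reshape(-1,3);h=cv2.cvtColor(c["frame"],cv2.COLOR_BGR2HSV).reshape(-1,3)
    d=P[:,:2]-[x,y];B=np.c_[d@[np.cos(a),np.sin(a)],d@[-np.sin(a),np.cos(a)],P[:,2]]
    inb=(abs(B[:,1])<.13)&(abs(B[:,0])<.3)
    br=inb&(h[:,0]>5)&(h[:,0]<18)&(h[:,1]>100)&(B[:,2]>.025)&(B[:,2]<.1)
    if br.sum()>5: print(n,"loaf",br.sum(),"xmin",np.percentile(B[br,0],[.5,2,5]),"y",np.percentile(B[br,1],[2,98]),"z",np.percentile(B[br,2],[2,98]))
    r=np.hypot(B[:,0],B[:,2]-.03);th=np.arctan2(B[:,2]-.03,-B[:,0])
    l=inb&(r>.172)&(r<.19)&(abs(B[:,1])<.05)&(th>.2)&(th<1.75)
    if l.sum()>5: print(n,"lip",l.sum(),"shutter",np.median(th[l])-.35)
    cv2.imwrite("pics/m_%s.png"%n,c["frame"])
E
python3 meas.py; python3 -c "
from h import *
go([(.03,0,.28),(.03,0,.204),(0.02,0,.204)])"
```

```text
top loaf 676 xmin [-0.1213938  -0.12119383 -0.11996916] y [-0.02762248  0.06425013] z [0.05652563 0.09603938]
top lip 133 shutter 1.1719662170598006
scene loaf 173 xmin [-0.12061376 -0.119806   -0.11833808] y [-0.02989122  0.05160572] z [0.05304608 0.09461229]
scene lip 125 shutter 1.1705668955354867
t 5.47 tcp bin [-0.2398  0.0158  0.2791] F [ 0.5 -0.2 -0.2]
spin -0.0034366666930711973
(0.03, 0, 0.28) -> [-0.0239, 0.4498, -0.0007]
(0.03, 0, 0.204) -> [-0.0235, 0.4496, 0.1259]
(0.02, 0, 0.204) -> [-0.0236, 0.433, 0.1259]
```

Loaf nose at bin x ≈ -0.121 and the door still at 1.17. Next I go over the lip, descend behind it, and start the push.

Emit:
move_arm(linear=[[-0.005,0.08,0],[-0.01,0.17,0],[-0.02,0.26,0],[-0.024,0.35,0],[-0.024,0.42,0],[-0.024,0.45,0],[-0.024,0.45,0],[-0.024,0.45,0.06],[-0.024,0.45,0.105],[-0.024,0.45,0.122],[-0.024,0.45,0.122]], spin=[0,0,0,0,0,0,0,0,0,0,0], claw=[1,1,1,1,1,1,1,1,1,1,1])

```text
clock: 6.85
tcp_pos: [0.7026, -0.1496, 0.2048]
orientation: [2.06, 2.372, -0.003]
ft_force: [0.6, -0.0, 0.3]
gripper_width: -0.0002
```

```bash
cat > path.py <<'E'
from h import *
import sys
pts=[]
for th in map(float,sys.argv[1:]):
    rho=np.interp(th,[.3,.7,1.1,1.5],[.190,.185,.180,.177]); c,s=np.cos(th),np.sin(th)
    z=.03+min(rho,.185)*s+.005*c; x=-rho*c+.005*s+.011
    pts.append((round(x,4),0,round(z,4)))
go(pts)
E
python3 path.py 1.5 1.4 1.3 1.2 1.1 1.0 .9 .8
python3 -c "
from h import *
c=eyes.capture('scene'); cv2.imwrite('pics/s3.png',cv2.resize(c['frame'][120:340,200:420],None,fx=2.5,fy=2.5))"
```

```text
t 6.85 tcp bin [ 0.0288 -0.      0.2048] F [ 0.6 -0.   0.3]
spin -0.003734023167193014
(np.float64(0.0035), 0, np.float64(0.2069)) -> [-0.0002, -0.0422, -0.0035]
(np.float64(-0.0143), 0, np.float64(0.206)) -> [-0.0004, -0.0719, -0.002]
(np.float64(-0.0319), 0, np.float64(0.2033)) -> [-0.0005, -0.1012, 0.0026]
(np.float64(-0.0493), 0, np.float64(0.1989)) -> [-0.0007, -0.1302, 0.0099]
(np.float64(-0.0662), 0, np.float64(0.1927)) -> [-0.0008, -0.1584, 0.0203]
(np.float64(-0.0827), 0, np.float64(0.1852)) -> [-0.001, -0.1859, 0.0328]
(np.float64(-0.0985), 0, np.float64(0.1761)) -> [-0.0011, -0.2122, 0.048]
(np.float64(-0.1134), 0, np.float64(0.1653)) -> [-0.0012, -0.237, 0.0661]
```

View pics/s3.png

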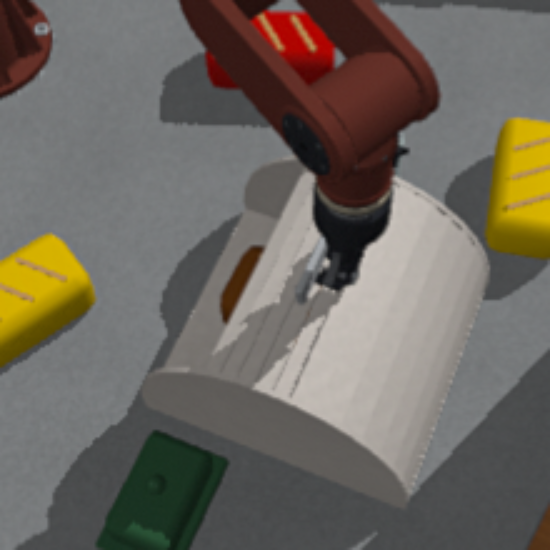

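The fingertips (crop 340,285) stand just behind the lip (312,275). I'll push forward along the arc.

Emit:
move_arm(linear=[[0,-0.025,-0.003],[0,-0.042,-0.003],[0,-0.057,-0.003],[0,-0.072,-0.002],[0,-0.087,0.0],[0,-0.101,0.003],[0,-0.116,0.006],[0,-0.13,0.01],[0,-0.144,0.015],[-0.001,-0.158,0.02]], spin=[0,0,0,0,0,0,0,0,0,0], claw=[1,1,1,1,1,1,1,1,1,1])

```text
clock: 8.15
tcp_pos: [0.6091, -0.1635, 0.1936]
orientation: [2.059, 2.37, -0.001]
ft_force: [3.9, -0.1, -0.6]
gripper_width: 0.0001
```

```bash
python3 meas.py; python3 path.py 1.1 1.05 1 .95 .9 .85 .8 .75 .7 .65 .6 .55 .5
```

```text
top loaf 16 xmin [-0.12145937 -0.12131366 -0.12102225] y [-0.0188629   0.00540299] z [0.05102204 0.08243413]
top lip 69 shutter 0.7799439064530634
scene lip 63 shutter 0.781416356089136
t 8.25 tcp bin [-0.067   0.0003  0.1929] F [ 0.8  0.2 -0.1]
spin -0.003927054091951561
(np.float64(-0.0662), 0, np.float64(0.1927)) -> [-0.0005, 0.0014, 0.0003]
(np.float64(-0.0745), 0, np.float64(0.1892)) -> [-0.0006, -0.0124, 0.0062]
(np.float64(-0.0827), 0, np.float64(0.1852)) -> [-0.0007, -0.026, 0.0129]
(np.float64(-0.0907), 0, np.float64(0.1808)) -> [-0.0007, -0.0394, 0.0202]
(np.float64(-0.0985), 0, np.float64(0.1761)) -> [-0.0008, -0.0523, 0.0281]
(np.float64(-0.1061), 0, np.float64(0.1709)) -> [-0.0009, -0.065, 0.0368]
(np.float64(-0.1134), 0, np.float64(0.1653)) -> [-0.0009, -0.0771, 0.0462]
(np.float64(-0.1205), 0, np.float64(0.1593)) -> [-0.001, -0.0889, 0.0562]
(np.float64(-0.1273), 0, np.float64(0.153)) -> [-0.0011, -0.1002, 0.0667]
(np.float64(-0.1337), 0, np.float64(0.1459)) -> [-0.0011, -0.1109, 0.0786]
(np.float64(-0.1399), 0, np.float64(0.1386)) -> [-0.0012, -0.1212, 0.0908]
(np.float64(-0.1457), 0, np.float64(0.131)) -> [-0.0012, -0.1308, 0.1035]
(np.float64(-0.1511), 0, np.float64(0.1231)) -> [-0.0013, -0.1398, 0.1167]
```

Emit:
move_arm(linear=[[0,-0.012,0.006],[0,-0.026,0.013],[0,-0.039,0.02],[0,-0.052,0.028],[0,-0.065,0.037],[-0.001,-0.077,0.046],[-0.001,-0.089,0.056],[-0.001,-0.1,0.067],[-0.001,-0.111,0.079]], spin=[0,0,0,0,0,0,0,0,0], claw=[1,1,1,1,1,1,1,1,1])

```text
clock: 9.38
tcp_pos: [0.5413, -0.1733, 0.1452]
orientation: [-2.059, -2.371, 0.004]
ft_force: [1.9, 1.1, 2.2]
gripper_width: 0.0004
```

```bash
python3 meas.py; python3 path.py .65 .6 .55 .5 .45 .4 .35 .33; python3 -c "
import cv2
cv2.imwrite('pics/s4.png',cv2.resize(cv2.imread('pics/m_scene.png')[120:340,200:420],None,fx=2.5,fy=2.5))"
```

```text
top lip 19 shutter 0.3156732687894659
scene lip 86 shutter 0.323585435847187
t 9.47 tcp bin [-0.1358  0.0005  0.1441] F [-0.4  0.5  0.3]
spin -0.004031905337027569
(np.float64(-0.1337), 0, np.float64(0.1459)) -> [-0.0008, 0.0035, -0.003]
(np.float64(-0.1399), 0, np.float64(0.1386)) -> [-0.0009, -0.0067, 0.0092]
(np.float64(-0.1457), 0, np.float64(0.131)) -> [-0.001, -0.0163, 0.0219]
(np.float64(-0.1511), 0, np.float64(0.1231)) -> [-0.001, -0.0252, 0.0352]
(np.float64(-0.1562), 0, np.float64(0.115)) -> [-0.0011, -0.0336, 0.0487]
(np.float64(-0.1609), 0, np.float64(0.1066)) -> [-0.0011, -0.0414, 0.0628]
(np.float64(-0.1652), 0, np.float64(0.0981)) -> [-0.0012, -0.0484, 0.077]
(np.float64(-0.1668), 0, np.float64(0.0947)) -> [-0.0012, -0.0511, 0.0827]
```

View pics/s4.png

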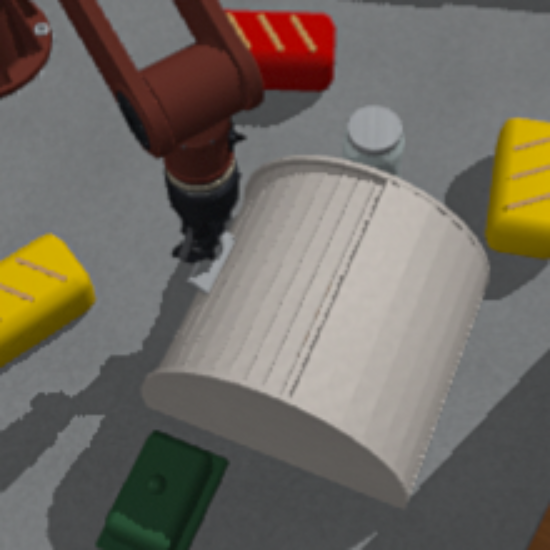

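The lip (crop 212,275) is under the fingertips and the door is at about 0.32 rad. I'll carry on down.

Emit:
move_arm(linear=[[-0.001,-0.007,0.009],[-0.001,-0.016,0.022],[-0.001,-0.025,0.035],[-0.001,-0.033,0.049],[-0.001,-0.039,0.06],[-0.001,-0.043,0.068],[-0.001,-0.046,0.073],[-0.001,-0.047,0.076],[-0.001,-0.047,0.076]], spin=[0,0,0,0,0,0,0,0,0], claw=[1,1,1,1,1,1,1,1,1])

```text
clock: 10.6
tcp_pos: [0.5112, -0.1776, 0.0985]
orientation: [-2.057, -2.367, 0.008]
ft_force: [0.2, 0.4, -0.8]
gripper_width: -0.0001
```

```bash
python3 meas.py; python3 path.py .35 .33
```

```text
scene lip 91 shutter 0.03616093315537966
t 10.7 tcp bin [-1.643e-01  1.000e-04  9.870e-02] F [-0.1 -0.5 -0.3]
spin -0.003985944263007453
(np.float64(-0.1652), 0, np.float64(0.0981)) -> [-0.0002, -0.0014, 0.001]
(np.float64(-0.1668), 0, np.float64(0.0947)) -> [-0.0003, -0.0041, 0.0067]
```

Emit:
move_arm(linear=[[0,-0.001,0.003],[0,-0.002,0.006],[0,-0.002,0.008],[0,-0.002,0.008]], spin=[0,0,0,0], claw=[1,1,1,1])

```text
clock: 11.2
tcp_pos: [0.5118, -0.178, 0.0974]
orientation: [-2.058, -2.369, 0.006]
ft_force: [-3.4, 3.6, 15.2]
gripper_width: -0.0002
```

```bash
python3 meas.py; python3 path.py .35
```

```text
top lip 7 shutter 0.009703829535608444
scene lip 93 shutter 0.03611162193509748
t 11.3 tcp bin [-0.1642 -0.0002  0.0974] F [-3.8  3.  14.8]
spin -0.003945499343166872
(np.float64(-0.1652), 0, np.float64(0.0981)) -> [0.0003, -0.0017, -0.0012]
```

The force has risen to 15 N with no further travel, so the door is on its stop. I'll withdraw up and away.

Emit:
move_arm(linear=[[0,-0.005,-0.03],[0,-0.03,-0.1],[0,-0.07,-0.2],[0,-0.13,-0.27],[0,-0.16,-0.3],[0,-0.16,-0.3],[0,-0.16,-0.3]], spin=[0,0,0,0,0,0,0], claw=[1,1,1,1,1,1,1])

```text
clock: 12.18
tcp_pos: [0.4175, -0.1909, 0.2768]
orientation: [-2.058, -2.368, 0.005]
ft_force: [0.6, 0.9, -0.8]
gripper_width: 0.0006
```

```bash
python3 meas.py
python3 - <<'E'
from h import *
go([])
a=np.load("top0f.npy");b=cv2.imread("pics/m_top.png")
# bystander shift: jar, dish, board/tongs boxes in the top view
for n,(u0,v0,u1,v1) in dict(jar=(240,180,282,220),dish=(413,176,470,222),board=(480,175,548,285)).items():
    print(n,np.mean(cv2.absdiff(a,b)[v0:v1,u0:u1]))
cv2.imwrite("pics/end.png",np.hstack([b[90:300,230:550],cv2.imread("pics/m_scene.png")[120:330,120:440]]))
E
```

```text
top lip 99 shutter 0.023954332722261606
scene lip 119 shutter 0.024050594255675684
t 12.28 tcp bin [-0.2594  0.001   0.2761] F [ 0.6 -0.7  0.3]
spin -0.0036271863846326015
jar 2.3361111111111112
dish 1.8488431222984998
board 2.310427807486631
```

View pics/end.png

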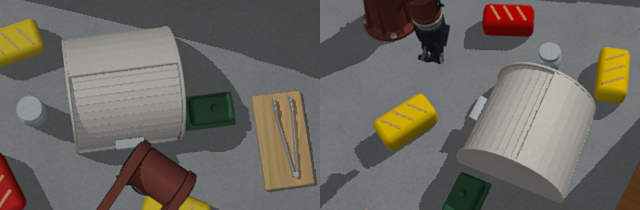

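The view shows the door fully down, with the lip low in front at (130,143) and (480,107). The jar, dish, board and tongs are unmoved and the hand is clear.

```bash
python3 -c "
from rig import job
print(job.job_done())"
```

```text
the job is handed in; nothing more can be done
None
```

The loaf is inside the bin and the door is shut. I handed the job in at about 12.3 s of robot time; no verdict is reported.

**What I did:** With half-open fingertips I pushed the loaf along the floor. I then closed the fingers, went over the lip, pushed the door forward and down to its end stop, and drew the hand up and away.

**Last checks:**
- **Loaf:** The nose measured bin x ≈ -0.121 m, with the door still at 1.17 rad. I could not see the loaf again once the door was shut, so its final position rests on that reading.
- **Door:** It read 0.024 rad in both cameras. Most of that is probably because the cameras see the lip's upper face, about 5 mm off its centre line. While I pressed it against the stop, the two cameras disagreed (0.010 and 0.036 rad).
- **Forces:** The highest force I read was about 16 N, pressing the door on its stop. After the retreat it was about zero.
- **Bystanders:** The top view shows the jar, butter dish, board and tongs where they began.

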